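# Unbolt the module rack and load the spare module

## Robot

A 7-joint arm with a two-finger parallel gripper is mounted at the origin on the work surface. World frame = base frame: x ahead of the robot, y to its left, z up, the work surface at z = 0. Lengths are in m, angles in rad, forces in N, time in s.
With the tool pointing down it reaches from about 0.4 to 0.85 m from the base axis. Payload 10.4 kg.
Tool frame: the origin (TCP) lies midway between the tips of the shut fingers; the grasp point (between the pads) lies 19 mm behind it; z points along the fingers, x is the direction in which the jaws open and shut, and the axes are right-handed (so a half turn about z gives the same grasp; the last joint's range is limited). The gripper opens to 85 mm and grips with 20 to 120 N. Pads are 22 mm wide; open, the fingers measure 114 mm over their backs; the gripper's body (76 mm by 85 mm) begins 54 mm behind the grasp point. The pads swing forward as they close: fully open they stand 13 mm farther back than shut.
Start: joints at [1.078, 0.332, -0.065, 1.46, 0.022, 1.35, -0.088], TCP at [0.283, -0.557, 0.231] pointing down, gripper open.
Joint ranges: [-2.6, 2.6], [-0.5, 2.12], [-1.47, 1.34], [0.16, 2.42], [-1.27, 4.41], [0.06, 2.06], [-2.6, 2.6]. Speed limits (rad/s): [2.22, 2.22, 2.79, 2.79, 3.14, 3.14, 3.14].

## Interface

Orientations are given as a unit quaternion [x, y, z, w].
In Python, from workcell import monitor, eyes, ticket, models gives the robot as it stands.
- The arm moves only by the tool servo_tool, never from a script. Its argument "motion" is a list of rows, each a list of 7 numbers: the opening, from 0 (shut) to 1 (fully open), then the shift along the tool's x, y, z in m, then the turn, a rotation vector about the tool's x, y, z in degrees. In form: [[fingers, tx, ty, tz, rx, ry, rz], ...]. A call has 1 to 20 rows; each row is the pose to reach, as a shift and turn from the pose commanded when the call began, along the tool's axes at that moment; what a row does not reach only later rows make up. A row lasts 1/8 s, in which the tool goes at most 62.5 mm and 10.7 degrees, less where a joint would pass 70% of its speed; a pose out of reach is approached as far as the arm can. A call with a gripper value outside its range is refused whole. The fingers move at their own pace and stop on an object; "grip_force" is the grip in N (left out, the last holds). Time passes only in rows, so rows that repeat a pose let the fingers close. It gives the time, the measured TCP pose, the force and the opening at its end, in the units of the state.
- monitor.get_obs(): the state, without advancing time (a new reading comes with each control period).
- eyes.camera(name): name is "scene" or "top"; returns (picture, depth): 400x640x3 uint8, blue, green, red; 400x640 float32, m along the optical axis (not along the pixel's ray), 0 where there is no reading.
- eyes.camera_info(name): a dict with "intrinsics" (3x3 intrinsics, pixels), "extrinsics" (4x4, takes a point from world to camera coordinates). Camera axes: x right, y down, z forward; pixel columns grow to the right and rows downward; lengths in m; the calibration is good to about 2 mm. A picture is of the moment at which its call begins. camera_info takes no time and is no camera call.
- ticket.hand_in(): hands the job in, once; it reports no verdict.
Trained networks look in the newest picture that a camera, given by its name, has taken for a name from the list of things; names that differ only in an ending like _2 or _b are one class to them, and where a whole thing is asked for, a point or a joint stands for the part that bears it (a point fixed in the world has none). Each returns a list of dicts, best first, with "confidence" (0 to 1); they miss things now and then, are a little off and sometimes report something else, mostly with a low value. They report only what shows in the picture. A call takes as long as a camera call. They do not tell look-alikes from the thing itself.
- models.boxes_of(camera, thing): "point" ([x, y, z] in m, in the coordinates of the camera as it stood for that picture, good to about 4 mm: the middle of the surface that is visible of it).
The state is a dict: "clock": time; "joint_pos": joint angles; "joint_velocities": joint speeds; "tau": joint torques, N m; "position": TCP position; "ee_rot": TCP orientation; "ft_force": force on the tool from outside, world axes, zero at the start; "torque": the same for the moment, N m; "grip_width": opening from 0.0 (shut) to 1.0 (fully open).
Only numpy, scipy, OpenCV 4.12 (cv2) and the standard library are available. Lean on these libraries where they do the work, as an engineer would, in place of code of your own. Each camera call takes 0.05 s, during which the arm holds its last target. There are 200 camera calls.

## Task

Lift the handle of the rack's guard bolt clear of its notch, slide the bolt all the way out of the way of the slots and lower the handle into the other notch so the bolt stays parked there. Then lower the spare module, standing on the table, into the empty slot of the rack, without dropping it in, and push it fully home so that the slot's spring latch snaps back over it. Leave the bolt parked open, let go of everything and do not push the other things on the table about.

Things in the scene. Friction and masses are not known exactly. Their poses are not given: they have to be found in the camera images.
- rack: Grey rack fixed to the table, 132 (x) x 260 (y) mm; origin: centre of its underside, z up. y -130 to +30 mm: closed housing, top at 88 mm, carrying the guard bolt, whose handle sticks out to -x. y +30 to +130: two upright slots open at the top, centres at x 0, y +57 (inner) and +103 (outer), walls 84 mm. One slot, either one, is filled by a blanking block; the other is empty.
- bolt_axis (a point): Point fixed on the rack, on the bolt's axis at the handle's home place: x -32, y +5, z 104 mm in the rack's frame, axes as the rack's. The bolt slides along y and its handle turns about this line. The rod lies across both slot mouths until drawn.
- bolt (a joint): Slide of the bolt, a steel rod 14 mm thick, in m: 0 = home (starts within 6 mm), grows as it is drawn to the rack's -y; stop at 0.112; drag 2 N. A rail with two notches (at x -62 to -52 mm, top z 108, in the rack's frame) catches the lowered handle: home notch 0 to 0.006, open notch 0.100 to 0.112; between them the handle cannot go down. Over 0.10 the rod is clear of both slots.
- bolt_handle (a joint): Hinge of the handle about the bolt's axis, in rad: 0 = level, pointing to the rack's -x, down in a notch (stop); grows as it is lifted; 1.4 = nearly upright (stop). It clears the rail above about 0.6 and falls back by its own weight when let go.
- bolt_grip (a point): Where to hold the handle: mid-thickness of its bar, 58 mm from the bolt's axis; 104 mm above the table when level. Dark steel bar 16 mm wide (along the rack's y), 14 mm thick, ending 77 mm from the axis in a flange 22 mm wide, 20 mm high; level, it overhangs the rack's front beyond 34 mm from the axis. Axes as the rack's when level; turns with the handle.
- module: Spare module, black, loose, about 0.3 to 0.56 kg, standing upright on the table: body 110 (x) x 32 (y) x 80 (z) mm with a grip block 40 (x) x 22 (y) x 34 (z) mm centred on top (z 80 to 114 mm). Origin: centre of its underside, z up. The same both ways round. In the slot its x lies along the rack's x.
- slot (a point): Middle of the empty slot's floor (a rubber strip), 12 mm above the table; axes as the rack's. The slot is 116 mm along x and 38 mm along y inside. At its -x end a guide post 24 mm wide rises in line with the end wall (x -58 mm) to 140 mm above the table, flared outward over 126 mm. A module fully home has its origin here and its body's top 92 mm above the table.
- latch_inner (a joint): Spring latch of the inner slot, in rad: steel lever 26 mm wide on the rack's +x side, hinged 25 mm above the table, top at 133 mm; 0 = closed, grows as pushed out to +x. Its nose reaches over the slot to x +48 mm in the rack's frame, underside 95 mm above the table, sloped above: a module lowered with about 5 N or more (its weight included) wedges it open and it snaps back over the module's end once that is home.
- latch_outer (a joint): The same latch on the outer slot.
- di_box: Bystander to leave alone: small steel box with black end plates, 98 x 68 x 44 mm. Origin: about the middle of its underside.
- tape_roll: Bystander to leave alone: black ring-shaped roll lying flat, 96 mm across, 48 mm high. Origin: about the middle of its underside.
- driver: Bystander to leave alone: screwdriver lying flat, about 200 mm long. Origin: on its underside.
- carton: Bystander to leave alone: closed cardboard box 130 x 100 x 80 mm. Origin: about the middle of its underside.
- spray_can: Bystander to leave alone: standing metal can, 60 mm across, 160 mm high. Origin: about the middle of its underside.
- psu_brick: Bystander to leave alone: black power brick lying flat, 130 x 60 x 35 mm. Origin: about the middle of its underside.
- spanner: Bystander to leave alone: spanner lying flat, about 170 mm long. Origin: on its underside.
Mind the look-alikes: they are no part of the job. Leave any blue or purple look-alike of the module alone.

How it is judged:
On the way, in this order (a step that is already met when the one before it is completed fails the run):
1. the bolt is drawn and its handle lies down in the open notch (value of joint bolt above 0.098 m and value of joint bolt_handle below 0.15 rad), for 0.2 s.
2. the module stands fully home in the empty slot and the latch is back over it (horizontal distance between module and slot below 0.007 m and z of module in the frame of slot below 0.004 m and angle between module's own z axis and vertical below 0.06 rad and value of joint each of latch_inner, latch_outer below 0.03 rad), for 0.2 s.
At the end, for the whole second after the job is handed in: The bolt is drawn at least 98 mm with its handle down in the open notch (under 0.15 rad); the module stands in the empty slot at rest, its origin within 7 mm sideways of the slot's middle and under 4 mm above its floor, within 0.06 rad of upright; both latches are closed (under 0.03 rad) (all of step 1 and all of step 2 and linear speed of module below 0.02 m/s); the robot touches nothing.
It fails at once if the module is dropped into the slot (faster than 0.6 m/s there) (horizontal distance between module and slot below 0.02 m and z of module in the frame of slot below 0.11 m and linear speed of module above 0.6 m/s).
It fails at once if a bystander is moved more than 40 mm (distance of any of di_box, tape_roll, driver, carton, spray_can, psu_brick, spanner from where it was at the start of the episode above 0.04 m).
It also fails if it takes over 54 s, if anything falls off the work surface, if the arm or the gripper's body presses on something with over 40 N, if the wrist force passes 120 N, or if a joint passes its speed limit or range.

## Working session

There is one attempt and no reset: what is moved stays moved. The work goes in short steps, Python scripts to look and compute and a tool call to move; the robot and the scene stay as the last step left them, time stands still between calls to the robot, and variables do not carry over. Pictures are saved under pics/ and viewed, about 8 in all and at most 12, crops included, and the job is handed in when it is done.

Besides the shell and the picture viewer there is one more tool, called after "Request:" as name(argument=value, ...), one argument or row to a line, values as JSON. servo_tool: Moves the arm, as the interface text tells. Its arguments: {"type":"object","properties":{"motion":{"type":"array"},"grip_force":{"type":"number"}},"required":["motion"]}

```bash
mkdir -p pics; cat > h.py <<'E'
import numpy as np, cv2
from workcell import monitor, eyes, ticket, models
def cam(n):
    im,d=eyes.camera(n); ci=eyes.camera_info(n)
    return im,d,np.array(ci["intrinsics"]),np.array(ci["extrinsics"])
def world(d,K,E):
    v,u=np.mgrid[:d.shape[0],:d.shape[1]]
    p=np.stack([(u-K[0,2])/K[0,0]*d,(v-K[1,2])/K[1,1]*d,d],-1)
    return (p-E[:3,3])@E[:3,:3]
def c2w(p,E): return (np.array(p)-E[:3,3])@E[:3,:3]
E
python3 - <<'E'
from h import *
for n in("scene","top"):
    im,d,K,E=cam(n); cv2.imwrite(f"pics/{n}0.png",im)
    np.savez(f"{n}0.npz",im=im,d=d,K=K,E=E)
    print(n,c2w([0,0,0],E).round(3))
    for t in("rack","module","bolt","bolt_handle","bolt_grip","latch_inner","latch_outer"):
        for r in models.boxes_of(n,t):
            print(t,round(r["confidence"],2),c2w(r["point"],E).round(3))
o=monitor.get_obs();print({k:np.round(v,3) for k,v in o.items()})
E
```

```text
scene [ 1.464 -0.069  1.444]
rack 0.91 [ 0.545 -0.106  0.092]
module 0.96 [0.481 0.33  0.078]
module 0.74 [0.504 0.202 0.071]
module 0.66 [0.315 0.364 0.081]
bolt 0.71 [ 0.504 -0.07   0.108]
bolt_handle 0.72 [ 0.47  -0.088  0.11 ]
latch_inner 0.64 [ 0.619 -0.064  0.096]
latch_outer 0.65 [ 0.626 -0.021  0.096]
top [0.399 0.017 1.116]
rack 0.66 [ 0.521 -0.109  0.087]
rack 0.34 [ 0.468 -0.088  0.114]
module 0.7 [0.292 0.364 0.079]
module 0.58 [0.463 0.332 0.08 ]
module 0.57 [0.487 0.204 0.079]
module 0.54 [ 0.566 -0.009  0.015]
bolt 0.8 [ 0.501 -0.077  0.114]
bolt_handle 0.57 [ 0.467 -0.082  0.114]
bolt_handle 0.37 [ 0.612 -0.061  0.131]
bolt_handle 0.27 [ 0.526 -0.109  0.083]
bolt_grip 0.67 [ 0.469 -0.09   0.117]
bolt_grip 0.64 [0.359 0.161 0.021]
latch_inner 0.51 [ 0.61  -0.056  0.13 ]
latch_outer 0.67 [ 0.624 -0.016  0.128]
{'clock': np.float64(0.8), 'joint_pos': array([ 1.078,  0.332, -0.065,  1.46 ,  0.022,  1.35 , -0.088]), 'joint_velocities': array([ 0.001, -0.001, -0.001,  0.003,  0.   , -0.001, -0.002]), 'tau': array([ 0.0000e+00, -6.2518e+01,  4.9000e-02, -3.9183e+01,  1.7000e-02,
        2.0000e-03, -0.0000e+00]), 'position': array([ 0.283, -0.557,  0.231]), 'ee_rot': array([ 0.852, -0.523,  0.   ,  0.   ]), 'ft_force': array([-0.486,  0.148, -0.919]), 'torque': array([-0.025,  0.03 ,  0.015]), 'grip_width': np.float64(0.999)}
```

View pics/top0.png

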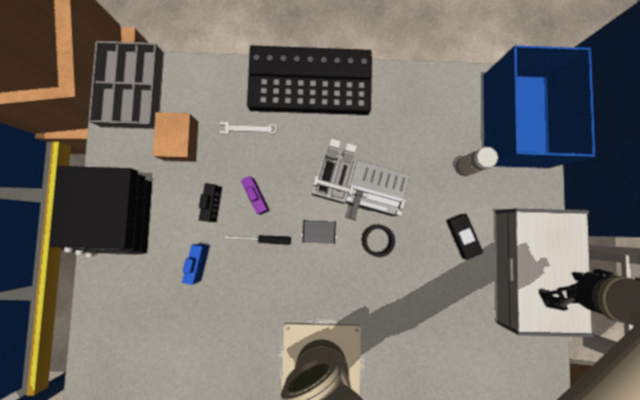

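View pics/scene0.png

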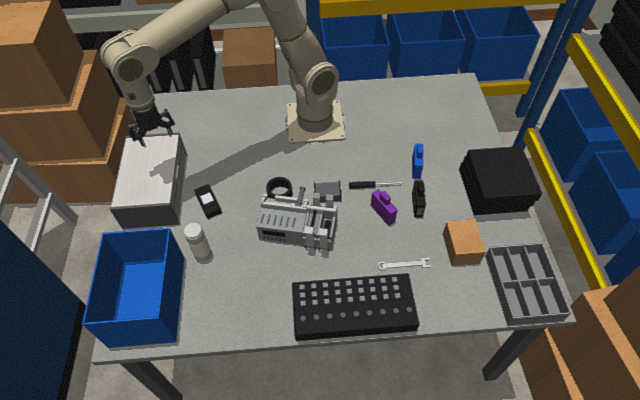

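```bash
cat > a.py <<'E'
from h import *
for n,rc,s in(("top",(130,225,300,420),6),("scene",(180,250,250,350),7)):
    f=np.load(n+"0.npz"); im=f["im"];r0,r1,c0,c1=rc
    cv2.imwrite(f"pics/{n}_rack.png",cv2.resize(im[r0:r1,c0:c1],None,fx=s,fy=s,interpolation=cv2.INTER_CUBIC))
f=np.load("top0.npz");im,d,K,E=[f[k] for k in("im","d","K","E")];W=world(d,K,E);print(K[0,0])
def rect(W,m,nm):
    P=W[m][:,:2].astype(np.float32)*1000; (c,s,a)=cv2.minAreaRect(P); print(nm,len(P),np.round(c,1),np.round(s,1),round(a,1))
f2=np.load("scene0.npz");W2=world(f2["d"],f2["K"],f2["E"])
for w,n in((W,"top"),(W2,"scene")):
    z=w[...,2];R=(w[...,0]>.40)&(w[...,0]<.68)&(w[...,1]>-.28)&(w[...,1]<.06)
    m=R&(z>.079)&(z<.093)
    m=cv2.morphologyEx(m.astype(np.uint8),cv2.MORPH_OPEN,np.ones((2,2)))>0
    rect(w,m,n+" rack")
    M=(abs(w[...,0]-.463)<.08)&(abs(w[...,1]-.332)<.05)
    for lo,hi in((.03,.09),(.074,.086),(.1,.12)):
        rect(w,M&(z>lo)&(z<hi),f"{n} mod {lo}") if (M&(z>lo)&(z<hi)).any() else 0
    H=R&(w[...,0]<.48)&(z>.06); rect(w,H,n+" handle"); print(np.median(w[H],0),w[H].max(0),w[H].min(0))
E
python3 a.py
```

```text
361.193320799704
top rack 2145 [ 487.7 -105.3] [284.3 220.3] 79.1
top mod 0.03 502 [464.4 338.3] [ 33.5 110.5] 84.0
top mod 0.074 323 [464.8 338.6] [ 32.8 109.8] 84.0
top mod 0.1 126 [465.  338.6] [22.5 39.2] 84.9
top handle 601 [ 452.3 -122.8] [ 55.2 196.8] 0.1
[ 0.46507144 -0.15271509  0.09930566] [ 0.47988309 -0.02437963  0.14150953] [ 0.42461194 -0.22120725  0.06006544]
scene rack 1255 [ 954.5 -147.4] [266.8 996.3] 83.7
scene mod 0.03 283 [465.6 337.2] [ 32.3 117.6] 84.5
scene mod 0.074 140 [464.2 337.6] [ 31.8 114.8] 84.4
scene mod 0.1 75 [463.8 337.7] [21.5 48.3] 79.8
scene handle 329 [ 451.8 -123.6] [186.1  56.1] 89.9
[ 0.46527421 -0.13808186  0.10566296] [ 0.47993826 -0.03056792  0.14053409] [ 0.42375188 -0.21667266  0.07940217]
```

View pics/top_rack.png

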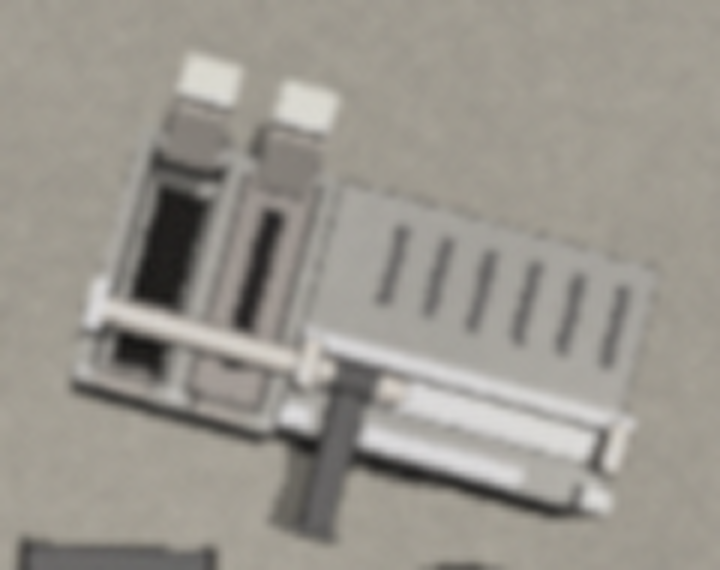

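View pics/scene_rack.png

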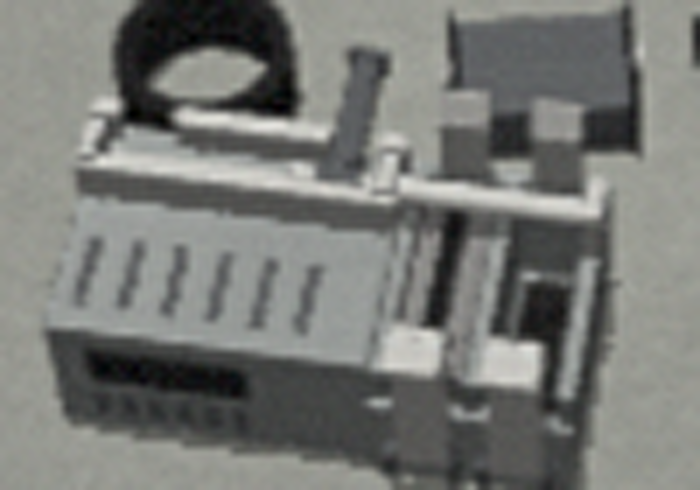

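```bash
cat > b.py <<'E'
from h import *
f=np.load("top0.npz");W=world(f["d"],f["K"],f["E"])
f2=np.load("scene0.npz");W2=world(f2["d"],f2["K"],f2["E"])
def fr(P,c,yaw): 
    a=np.radians(yaw);x=np.array([np.cos(a),np.sin(a)]);y=np.array([-x[1],x[0]])
    q=P[:,:2]-c; return np.c_[q@x,q@y,P[:,2]]*1000
def edge(Q,along,across,rng,side,step=6):
    pts=[]
    for t in np.arange(*rng,step):
        s=Q[(Q[:,along]>=t)&(Q[:,along]<t+step)][:,across]
        if len(s)>3: pts.append((t+step/2,np.max(s*side)*side))
    p=np.array(pts); 
    for _ in range(3):
        k=np.polyfit(p[:,0],p[:,1],1); r=abs(p[:,1]-np.polyval(k,p[:,0])); p=p[r<=max(2.5,np.median(r)*2)]
    return k,len(p)
c=np.array([.54,-.115]);yaw=-15.7
for w,n in((W,"top"),(W2,"scene")):
    for lo,hi in((.084,.092),):
        P=w[(w[...,2]>lo)&(w[...,2]<hi)&(np.hypot(w[...,0]-c[0],w[...,1]-c[1])<.17)]
        Q=fr(P,c,yaw)
        for nm,a in(("back x=66",(1,0,(-115,20),1)),("right y=-130",(0,1,(-10,55),-1)),):
            k,m=edge(Q,*a); print(n,nm,"slope deg",np.degrees(k[0]).round(2),"at0",k[1].round(1),m)
    P=w[(w[...,2]>.07)&(w[...,2]<.09)&(np.hypot(w[...,0]-c[0],w[...,1]-c[1])<.17)];Q=fr(P,c,yaw)
    for nm,a in(("left y=130",(0,1,(-45,50),1)),("front x=-66",(1,0,(40,120),-1))):
        k,m=edge(Q,*a); print(n,nm,np.degrees(k[0]).round(2),k[1].round(1),m)
    # rod: z>.104, between
    P=w[(w[...,2]>.103)&(w[...,2]<.116)&(np.hypot(w[...,0]-c[0],w[...,1]-c[1])<.17)];Q=fr(P,c,yaw)
    s=Q[(Q[:,0]<-10)&(Q[:,0]>-50)&(Q[:,1]>45)&(Q[:,1]<115)]; k=np.polyfit(s[:,1],s[:,0],1);print("rod x",np.degrees(k[0]),k[1],len(s),np.median(s[:,2]),np.percentile(s[:,0],[1,99]))
    P=w[(w[...,2]>.095)&(w[...,2]<.13)&(np.hypot(w[...,0]-c[0],w[...,1]-c[1])<.17)];Q=fr(P,c,yaw)
    s=Q[(Q[:,0]<-72)&(Q[:,0]>-120)];print("handle",s.min(0),s.max(0),np.median(s,0),len(s))
    bar=s[s[:,0]>-95]; print("bar y",np.percentile(bar[:,1],[1,50,99]))
    P=w[(w[...,2]>.12)&(np.hypot(w[...,0]-c[0],w[...,1]-c[1])<.17)];Q=fr(P,c,yaw)
    for nm,s in(("latch",Q[Q[:,0]>40]),("post",Q[Q[:,0]<-40])):
        for h in(s[s[:,1]>80],s[(s[:,1]<80)&(s[:,1]>30)]):
            if len(h):print(nm,np.percentile(h,[2,50,98],axis=0).round(0).tolist(),len(h))
E
python3 b.py
```

```text
top back x=66 slope deg -1.73 at0 49.8 23
top right y=-130 slope deg 2.89 at0 -117.7 11
top left y=130 2.53 140.1 11
top front x=-66 -1.3 -77.2 10
rod x -0.267975393178278 -44.25039966325569 101 109.30151638472252 [-49.98219378 -38.46891483]
handle [-119.87636966  -21.14492935   97.18776251] [-72.107065   119.18765099 129.88398138] [-91.68540463  10.05851005 110.41402588] 126
bar y [-19.83931603  11.25365186 117.3907062 ]
latch [[44.0, 81.0, 121.0], [58.0, 114.0, 131.0], [75.0, 128.0, 136.0]] 129
latch [[46.0, 58.0, 121.0], [60.0, 69.0, 132.0], [76.0, 79.0, 136.0]] 100
post [[-84.0, 101.0, 124.0], [-79.0, 112.0, 136.0], [-62.0, 126.0, 140.0]] 34
post [[-82.0, 55.0, 126.0], [-78.0, 66.0, 136.0], [-71.0, 77.0, 141.0]] 35
scene back x=66 slope deg -0.92 at0 51.5 21
scene right y=-130 slope deg 2.19 at0 -117.0 8
scene left y=130 2.4 139.7 13
scene front x=-66 -3.54 -72.8 14
rod x -2.078442664388159 -40.36315348008152 68 109.64197263249687 [-49.67161946 -35.31371062]
handle [-118.51194985  -44.40012627   96.07464874] [-72.00782003 121.78167145 129.55944747] [-77.40103884  17.13050515 112.09749413] 128
bar y [-34.48724145  63.9754219  121.74981283]
latch [[48.0, 81.0, 126.0], [62.0, 114.0, 132.0], [74.0, 129.0, 139.0]] 70
latch [[49.0, 58.0, 127.0], [65.0, 68.0, 133.0], [78.0, 79.0, 140.0]] 51
post [[-86.0, 100.0, 120.0], [-78.0, 111.0, 132.0], [-46.0, 134.0, 143.0]] 47
post [[-82.0, 52.0, 122.0], [-76.0, 66.0, 134.0], [-65.0, 77.0, 144.0]] 43
```

```bash
sed -i 's/^c=.*/c=np.array([.5282,-.1068]);yaw=-13.5/; s/(-10,55)/(-20,55)/; s/Q\[:,0\]<-72/Q[:,0]<-69/; s/<-72)&/<-69)\&/' b.py; sed -i 's/s=Q\[(Q\[:,0\]<-[0-9]*)&(Q\[:,0\]>-120)\]/s=Q[(Q[:,0]<-69)\&(Q[:,0]>-120)\&(Q[:,1]<35)\&(Q[:,1]>-25)]/' b.py; python3 b.py
```

```text
top back x=66 slope deg 0.6 at0 63.1 23
top right y=-130 slope deg -0.76 at0 -122.2 10
top left y=130 -0.19 135.2 11
top front x=-66 0.95 -63.8 8
rod x 0.3740090634652884 -29.58579395718224 119 108.9549654250817 [-35.25733414 -22.047711  ]
handle [-106.79209848   -2.28928947   97.18776251] [-69.34997547  17.58173258 115.97921934] [-89.47110305   8.05034098 110.45433391] 85
bar y [-0.22003875  8.11596466 15.24423428]
latch [[62.0, 96.0, 121.0], [76.0, 108.0, 131.0], [93.0, 121.0, 136.0]] 115
latch [[61.0, 50.0, 121.0], [76.0, 63.0, 132.0], [92.0, 75.0, 136.0]] 114
post [[-66.0, 98.0, 126.0], [-61.0, 109.0, 137.0], [-55.0, 120.0, 140.0]] 33
post [[-67.0, 53.0, 126.0], [-62.0, 64.0, 136.0], [-55.0, 75.0, 141.0]] 35
scene back x=66 slope deg 0.99 at0 64.8 21
scene right y=-130 slope deg 1.14 at0 -122.7 10
scene left y=130 0.27 134.2 10
scene front x=-66 2.85 -64.5 9
rod x -0.4210316259764894 -26.62864935668342 71 109.53126426491636 [-34.75220899 -19.69943256]
handle [-107.0093898    -1.69379249   98.23584351] [-69.76190764  17.08163859 118.9906956 ] [-89.81977733   8.59934539 112.15411594] 52
bar y [-0.5620674   8.59934539 14.91002945]
latch [[66.0, 97.0, 126.0], [80.0, 108.0, 132.0], [92.0, 121.0, 139.0]] 61
latch [[65.0, 51.0, 126.0], [80.0, 63.0, 133.0], [93.0, 75.0, 139.0]] 60
post [[-67.0, 98.0, 121.0], [-61.0, 108.0, 133.0], [-52.0, 121.0, 143.0]] 44
post [[-66.0, 53.0, 122.0], [-60.0, 63.0, 134.0], [-52.0, 74.0, 144.0]] 42
```

```bash
cat >> h.py <<'E'
from scipy.spatial.transform import Rotation as Rn
C=np.array([.530,-.101]);YAW=-13.3
def rw(x,y,z): # rack frame -> world
    a=np.radians(YAW);return np.array([C[0]+x*np.cos(a)-y*np.sin(a),C[1]+x*np.sin(a)+y*np.cos(a),z])
def Rt(jaw,tilt=0): # jaw dir angle (deg); tilt: about tool x, deg
    a=np.radians(jaw);x=[np.cos(a),np.sin(a),0];z=[0,0,-1];y=np.cross(z,x)
    return Rn.from_matrix(np.c_[x,y,z])*Rn.from_euler("x",tilt,degrees=True)
def go(p,R,o=None):
    o=o or monitor.get_obs();R0=Rn.from_quat(o["ee_rot"])
    t=R0.inv().apply(np.array(p)-o["position"]);r=(R0.inv()*R).as_rotvec(degrees=True)
    return np.round(t,4).tolist()+np.round(r,1).tolist()
E
python3 - <<'E'
from h import *
print(rw(-.09,.002,.104)); print(go(rw(-.09,.002,.2),Rt(YAW-90)))
E
```

```text
[ 0.442874   -0.07834917  0.104     ]
[-0.3546, -0.3594, 0.0313, -0.0, -0.0, 40.2]
```

Request:
servo_tool(
  motion=[
    [1,-0.03,-0.03,0,0,0,4],
    [1,-0.07,-0.07,0,0,0,8],
    [1,-0.106,-0.106,0.01,0,0,12],
    [1,-0.142,-0.142,0.01,0,0,16],
    [1,-0.178,-0.178,0.02,0,0,20],
    [1,-0.214,-0.214,0.02,0,0,25],
    [1,-0.25,-0.25,0.03,0,0,30],
    [1,-0.286,-0.286,0.03,0,0,35],
    [1,-0.322,-0.322,0.03,0,0,38],
    [1,-0.345,-0.345,0.03,0,0,40],
    [1,-0.3545,-0.359,0.031,0,0,40.2],
    [1,-0.3545,-0.359,0.031,0,0,40.2],
    [1,-0.3545,-0.359,0.031,0,0,40.2],
  ],
  grip_force=40,
)

```text
clock: 2.42
position: [0.4423, -0.0796, 0.2003]
ee_rot: [-0.62, 0.784, -0.0, -0.0]
ft_force: [-0.1, -0.6, 0.3]
grip_width: 0.998
```

```bash
python3 - <<'E'
from h import *
o=monitor.get_obs();print(o["clock"],o["joint_pos"].round(2),o["position"])
print(go(rw(-.09,.002,.085),Rt(YAW-90)), go(rw(-.09,.002,.085),Rt(YAW-90,20)),Rt(YAW-90,20).as_matrix()[:,2])
E
```

```text
2.425 [ 0.57 -0.01 -0.48  1.92 -0.01  1.23 -1.72] [ 0.4422701  -0.07959792  0.20029468]
[-0.0014, -0.0003, 0.1153, 0.0, -0.0, -0.0] [-0.0014, -0.0003, 0.1153, 20.0, -0.0, -0.0] [ 0.33284678 -0.07868164 -0.93969262]
```

Request:
servo_tool(
  motion=[
    [1,0,-0.002,0.03,7,0,0],
    [1,-0.001,-0.004,0.06,14,0,0],
    [1,-0.0011,-0.0066,0.09,20,0,0],
    [1,-0.0011,-0.0066,0.1143,20,0,0],
    [1,-0.0011,-0.0066,0.1143,20,0,0],
    [0,-0.0011,-0.0066,0.1143,20,0,0],
    [0,-0.0011,-0.0066,0.1143,20,0,0],
    [0,-0.0011,-0.0066,0.1143,20,0,0],
    [0,-0.0011,-0.0066,0.1143,20,0,0],
    [0,-0.0011,-0.0066,0.1143,20,0,0],
    [0,-0.0011,-0.0066,0.1143,20,0,0],
  ],
  grip_force=30,
)

```text
clock: 3.8
position: [0.4497, -0.079, 0.0864]
ee_rot: [-0.611, 0.772, -0.136, 0.108]
ft_force: [-0.9, 1.6, 5.5]
grip_width: 0.229
```

```bash
python3 - <<'E'
from h import *
o=monitor.get_obs();print(o["clock"],o["joint_pos"].round(2),o["position"],o["ft_force"].round(1))
R0=Rn.from_quat(o["ee_rot"]);p=o["position"];z=R0.apply([0,0,1])
ax=rw(-.032,.002,.104); yr=rw(0,1,0)-rw(0,0,0);print(yr,(p-ax)@(rw(1,0,0)-rw(0,0,0)))
for a in(0,12,24,36,48,52):
    # handle lift a deg: rotate about rack y by +a ; tool follows rigidly
    Q=Rn.from_rotvec(yr*np.radians(a)); R=Q*R0
    print(a,go(ax+Q.apply(p-ax),R,o))
E
```

```text
3.8 [ 0.58 -0.11 -0.53  2.31  0.02  0.58 -1.78] [ 0.44967691 -0.07904175  0.08640605] [-0.9  1.6  5.5]
[0.23004974 0.97317887 0.        ] -0.05122022392359418
0 [0.0, 0.0, 0.0, 0.0, 0.0, 0.0]
12 [-0.0, -0.0014, -0.0112, -12.0, -0.0, 0.0]
24 [-0.0, -0.0051, -0.0219, -24.0, -0.0, 0.0]
36 [-0.0, -0.0109, -0.0316, -36.0, -0.0, 0.0]
48 [0.0, -0.0187, -0.0399, -48.0, -0.0, 0.0]
52 [0.0, -0.0216, -0.0423, -52.0, -0.0, 0.0]
```

Request:
servo_tool(
  motion=[
    [0,0,-0.0003,-0.0056,-6,0,0],
    [0,0,-0.0014,-0.0112,-12,0,0],
    [0,0,-0.003,-0.0165,-18,0,0],
    [0,0,-0.0051,-0.0219,-24,0,0],
    [0,0,-0.008,-0.0268,-30,0,0],
    [0,0,-0.0109,-0.0316,-36,0,0],
    [0,0,-0.0148,-0.0358,-42,0,0],
    [0,0,-0.0187,-0.0399,-48,0,0],
    [0,0,-0.0216,-0.0423,-52,0,0],
    [0,0,-0.0216,-0.0423,-52,0,0],
  ],
)

```text
clock: 5.05
position: [0.4532, -0.0801, 0.1333]
ee_rot: [-0.596, 0.753, 0.219, -0.174]
ft_force: [-10.8, 1.7, 12.7]
grip_width: 0.222
```

```bash
python3 - <<'E'
from h import *
im,d,K,E=cam("scene"); o=monitor.get_obs();print(o["clock"],o["joint_pos"].round(2),o["position"],o["ft_force"].round(1),o["torque"].round(2),o["grip_width"])
cv2.imwrite("pics/lift.png",cv2.resize(im[150:270,220:360],None,fx=5,fy=5,interpolation=cv2.INTER_CUBIC))
R=Rn.from_quat(o["ee_rot"]);print(R.inv().apply(rw(0,-.105,0)-rw(0,0,0)),R.as_matrix()[:,2])
E
```

```text
5.1 [ 0.47  0.53 -0.46  1.55  0.11  1.66 -1.83] [ 0.45324394 -0.0801182   0.13344059] [-9.3  1.  11.1] [0.37 2.1  0.1 ] 0.22059144221382054
[1.04999951e-01 7.33643365e-05 6.99514157e-05] [-0.52134325  0.12255576 -0.84450063]
```

View pics/lift.png

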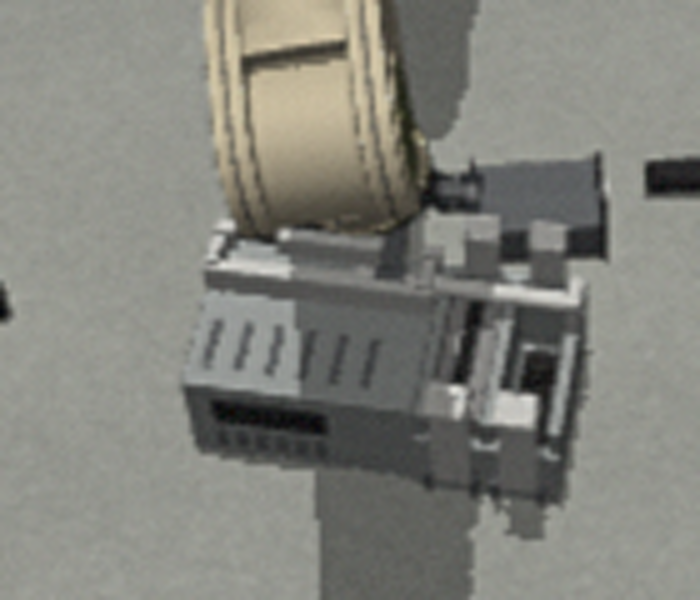

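Request:
servo_tool(
  motion=[
    [0,0.008,0,0,0,0,0],
    [0,0.018,0,0,0,0,0],
    [0,0.029,0,0,0,0,0],
    [0,0.04,0,0,0,0,0],
    [0,0.051,0,0,0,0,0],
    [0,0.062,0,0,0,0,0],
    [0,0.073,0,0,0,0,0],
    [0,0.084,0,0,0,0,0],
    [0,0.095,0,0,0,0,0],
    [0,0.101,0,0,0,0,0],
    [0,0.104,0,0,0,0,0],
    [0,0.104,0,0,0,0,0],
  ],
)

```text
clock: 6.6
position: [0.4291, -0.1816, 0.1341]
ee_rot: [-0.596, 0.753, 0.218, -0.173]
ft_force: [-8.8, 2.6, 14.6]
grip_width: 0.219
```

```bash
python3 - <<'E'
from h import *
im,d,K,E=cam("scene"); o=monitor.get_obs();print(o["clock"],o["joint_pos"].round(2),o["position"],o["ft_force"].round(1),o["torque"].round(2),o["grip_width"])
im2,d2,K2,E2=cam("top")
np.savez("t2.npz",im=im2,d=d2,K=K2,E=E2)
a=cv2.resize(im[170:260,240:360],None,fx=5,fy=5,interpolation=cv2.INTER_CUBIC)
cv2.imwrite("pics/slid.png",a)
E
```

```text
6.65 [ 0.59  0.53 -0.41  1.54  0.17  1.68 -1.66] [ 0.42906395 -0.18154991  0.13407839] [-8.7  1.4 13. ] [ 0.6   2.4  -0.02] 0.21605401539036279
```

View pics/slid.png

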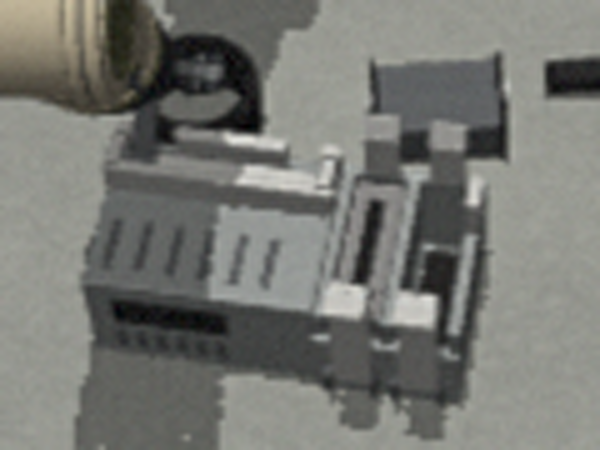

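```bash
python3 - <<'E'
from h import *
o=monitor.get_obs()
R0=Rn.from_quat(o["ee_rot"]);p=o["position"]
ax=rw(-.032,.002,.104); yr=rw(0,1,0)-rw(0,0,0)
print((p-ax)@yr,(p-ax)@(rw(1,0,0)-rw(0,0,0)), (p-R0.apply([0,0,.019])-ax)@(rw(1,0,0)-rw(0,0,0)),(p-R0.apply([0,0,.019])-ax)[2])
for a in(13,26,39,48,52):
    Q=Rn.from_rotvec(-yr*np.radians(a)); R=Q*R0
    print(a,go(ax+Q.apply(p-ax),R,o))
E
```

```text
-0.10363037104023838 -0.047680845749579204 -0.03752626172536368 0.04612329331959465
13 [-0.0, -0.0015, 0.0127, 13.0, -0.0, 0.0]
26 [-0.0, -0.0057, 0.0247, 26.0, -0.0, 0.0]
39 [-0.0, -0.0126, 0.0355, 39.0, -0.0, 0.0]
48 [-0.0, -0.0187, 0.0419, 48.0, -0.0, 0.0]
52 [-0.0, -0.0217, 0.0444, 52.0, -0.0, 0.0]
```

Request:
servo_tool(
  motion=[
    [0,0,-0.0005,0.0064,6.5,0,0],
    [0,0,-0.0015,0.0127,13,0,0],
    [0,0,-0.0034,0.0188,19.5,0,0],
    [0,0,-0.0057,0.0247,26,0,0],
    [0,0,-0.0089,0.0303,32.5,0,0],
    [0,0,-0.0126,0.0355,39,0,0],
    [0,0,-0.0155,0.0388,44,0,0],
    [0,0,-0.0187,0.0419,48,0,0],
    [0,0,-0.0217,0.0444,52,0,0],
    [0,0,-0.0217,0.0444,52,0,0],
    [0,0,-0.0217,0.0444,52,0,0],
  ],
)

```text
clock: 8.07
position: [0.4273, -0.1815, 0.0857]
ee_rot: [-0.611, 0.772, -0.138, 0.108]
ft_force: [-4.6, 0.5, 17.0]
grip_width: 0.178
```

Request:
servo_tool(
  motion=[
    [0.4,0,0,0,0,0,0],
    [1,0,0,0,0,0,0],
    [1,0,0,0,0,0,0],
    [1,0,0,-0.02,0,0,0],
    [1,0,0,-0.05,0,0,0],
    [1,0,0,-0.09,0,0,0],
    [1,0,0,-0.12,0,0,0],
    [1,0,0,-0.15,-10,0,0],
    [1,0,0,-0.16,-20,0,0],
  ],
)

```text
clock: 9.2
position: [0.3726, -0.1686, 0.237]
ee_rot: [-0.62, 0.785, -0.0, -0.002]
ft_force: [0.6, 0.4, -0.1]
grip_width: 0.997
```

```bash
python3 - <<'E'
from h import *
o=monitor.get_obs();print(o["clock"],o["joint_pos"].round(2),o["position"],o["ft_force"].round(1))
p=[.4646,.338,.22]
print(go(p,Rt(84.3-180)))
E
```

```text
9.2 [ 0.84 -0.14 -0.48  1.95 -0.06  1.32 -1.42] [ 0.37264618 -0.16855134  0.23701289] [ 0.6  0.4 -0.1]
[-0.5141, 0.0275, 0.0154, 0.1, -0.2, -7.7]
```

Request:
servo_tool(
  motion=[
    [1,-0.03,0.002,0,0,0,0],
    [1,-0.075,0.004,0,0,0,0],
    [1,-0.125,0.007,0,0,0,-1],
    [1,-0.175,0.01,0.005,0,0,-2],
    [1,-0.225,0.012,0.005,0,0,-3],
    [1,-0.275,0.015,0.01,0,0,-4],
    [1,-0.325,0.018,0.01,0,0,-5],
    [1,-0.375,0.02,0.015,0,0,-6],
    [1,-0.425,0.023,0.015,0,0,-7],
    [1,-0.47,0.025,0.015,0,0,-7.7],
    [1,-0.5,0.027,0.015,0,0,-7.7],
    [1,-0.514,0.0275,0.0154,0,0,-7.7],
    [1,-0.514,0.0275,0.0154,0,0,-7.7],
    [1,-0.514,0.0275,0.0154,0,0,-7.7],
  ],
)

```text
clock: 10.95
position: [0.4641, 0.3379, 0.2187]
ee_rot: [-0.672, 0.741, -0.0, -0.0]
ft_force: [-0.2, -0.6, 0.6]
grip_width: 1.003
```

```bash
python3 - <<'E'
from h import *
o=monitor.get_obs();print(o["clock"],o["joint_pos"].round(2),o["position"],o["ft_force"].round(1))
ims=[]
for n,rc in(("top",(130,225,300,420)),("scene",(180,250,250,350))):
    im,d,K,E=cam(n);np.savez(n+"1.npz",im=im,d=d,K=K,E=E)
    r0,r1,c0,c1=rc
    ims.append(cv2.resize(im[r0:r1,c0:c1],(600,475 if n=="top" else 420),interpolation=cv2.INTER_CUBIC))
cv2.imwrite("pics/rack1.png",cv2.resize(np.vstack(ims),None,fx=.66,fy=.66))
W=world(*[np.load("top1.npz")[k] for k in("d","K","E")])
a=np.radians(YAW)
q=W[...,:2]-C;X=q@[np.cos(a),np.sin(a)]*1000;Y=q@[-np.sin(a),np.cos(a)]*1000;Z=W[...,2]*1000
m=(X>-120)&(X<-70)&(Y<-70)&(Y>-130)&(Z>80)
print("handle",m.sum(),[np.percentile(v[m],[2,50,98]).round(1) for v in(X,Y,Z)])
im=np.load("top1.npz")["im"]
# rectified view of rack at z=90 mm, 0.5mm/px
f=np.load("top1.npz");K,E=f["K"],f["E"]
def rect(zz,xs,ys):
    gx,gy=np.meshgrid(xs,ys);P=np.stack([rw(0,0,0)[0]+(gx*np.cos(a)-gy*np.sin(a))/1e3,rw(0,0,0)[1]+(gx*np.sin(a)+gy*np.cos(a))/1e3,np.full_like(gx,zz/1e3)],-1)
    p=P@E[:3,:3].T+E[:3,3];u=p@K.T;u=u[...,:2]/u[...,2:];return cv2.remap(im,u[...,0].astype(np.float32),u[...,1].astype(np.float32),cv2.INTER_CUBIC)
r=rect(84,np.arange(-80,80,.25),np.arange(140,20,-.25))
for x in range(-60,61,20):cv2.line(r,((x+80)*4,0),((x+80)*4,479),(0,0,255) if x else (0,255,0),1)
for y in(130,122,84,103,76,57,38):cv2.line(r,(0,(140-y)*4),(639,(140-y)*4),(255,0,0),1)
cv2.imwrite("pics/rect.png",r)
E
```

```text
10.95 [ 0.04  0.36 -0.93  1.58  0.3   1.35 -2.59] [0.46414361 0.33788765 0.21870727] [-0.2 -0.6  0.6]
handle 91 [array([-108.3,  -90.1,  -70.9]), array([-112.2, -102.9,  -95.4]), array([102.5, 110.4, 115.6])]
```

View pics/rack1.png

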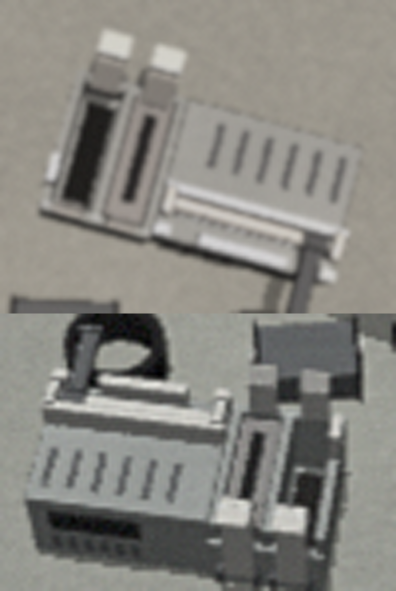

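View pics/rect.png

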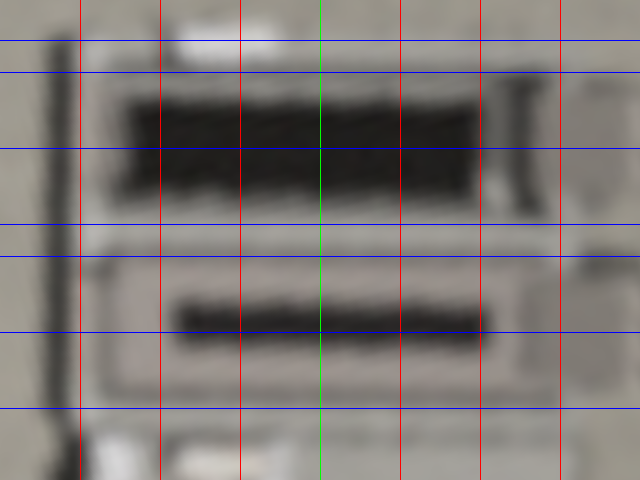

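```bash
sed -i 's/^C=.*/C=np.array([.5319,-.1015]);YAW=-13.3/' h.py; python3 - <<'E'
from h import *
a=np.radians(YAW);out=[]
for n,zz in(("scene",84),("top",84)):
    f=np.load(n+"1.npz");im,K,E=f["im"],f["K"],f["E"]
    gx,gy=np.meshgrid(np.arange(-80,90,.25),np.arange(140,65,-.25))
    P=np.stack([C[0]+(gx*np.cos(a)-gy*np.sin(a))/1e3,C[1]+(gx*np.sin(a)+gy*np.cos(a))/1e3,np.full_like(gx,zz/1e3)],-1)
    p=P@E[:3,:3].T+E[:3,3];u=p@K.T;u=u[...,:2]/u[...,2:]
    r=cv2.remap(im,u[...,0].astype(np.float32),u[...,1].astype(np.float32),cv2.INTER_CUBIC)
    for x in(-66,-58,0,48,58,66):
        cv2.line(r,((x+80)*4,0),((x+80)*4,20),(0,0,255),1);cv2.line(r,((x+80)*4,280),((x+80)*4,299),(0,0,255),1)
    for y in(130,122,84,76):
        for x0 in(0,300,640):cv2.line(r,(x0,(140-y)*4),(x0+40,(140-y)*4),(255,0,0),1)
    out.append(r)
cv2.imwrite("pics/rect2.png",np.vstack(out))
E
```

```text
(no output)
```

View pics/rect2.png

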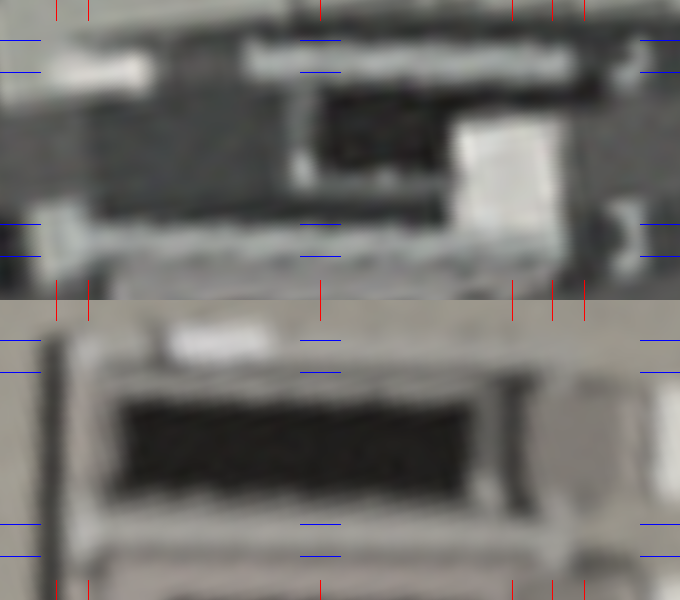

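Request:
servo_tool(
  motion=[
    [1,0,0,0,0,0,-10],
    [1,0,0,0,0,0,-20],
    [1,0,0,0,0,0,-30],
    [1,0,0,0,0,0,-40],
    [1,0,0,0,0,0,-50],
    [1,0,0,0,0,0,-60],
    [1,0,0,0,0,0,-70],
    [1,0,0,0,0,0,-80],
    [1,0,0,0,0,0,-90],
    [1,0,0,0,0,0,-100],
    [1,0,0,0,0,0,-110],
    [1,0,0,0,0,0,-120],
    [1,0,0,0,0,0,-130],
    [1,0,0,0,0,0,-140],
    [1,0,0,0,0,0,-150],
    [1,0,0,0,0,0,-160],
    [1,0,0,0,0,0,-170],
    [1,0,0,0,0,0,-179.9],
    [1,0,0,0,0,0,-179.9],
  ],
)

```text
clock: 13.42
position: [0.4646, 0.3378, 0.219]
ee_rot: [0.742, 0.67, 0.0, 0.0]
ft_force: [0.1, -0.5, 0.1]
grip_width: 0.998
```

```bash
python3 - <<'E'
from h import *
o=monitor.get_obs();print(o["clock"],o["joint_pos"].round(2),o["position"],o["ft_force"].round(1))
print(go([.4645,.338,.097-.019+.003],Rt(84.3)))
E
```

```text
13.425 [ 0.3   0.65 -1.43  1.57  0.64  1.49  0.31] [0.46455698 0.33775525 0.21900995] [ 0.1 -0.5  0.1]
[0.0003, -0.0001, 0.138, 0.0, 0.0, -0.1]
```

Request:
servo_tool(
  motion=[
    [1,0,0,0.03,0,0,0],
    [1,0,0,0.06,0,0,0],
    [1,0,0,0.09,0,0,0],
    [1,0,0,0.115,0,0,0],
    [1,0,0,0.133,0,0,0],
    [1,0,0,0.133,0,0,0],
    [0,0,0,0.133,0,0,0],
    [0,0,0,0.133,0,0,0],
    [0,0,0,0.133,0,0,0],
    [0,0,0,0.133,0,0,0],
    [0,0,0,0.133,0,0,0],
    [0,0,0,0.133,0,0,0],
  ],
  grip_force=80,
)

```text
clock: 14.92
position: [0.4644, 0.3391, 0.0864]
ee_rot: [0.741, 0.671, 0.001, -0.0]
ft_force: [-0.1, 2.5, 4.9]
grip_width: 0.245
```

```bash
python3 - <<'E'
from h import *
o=monitor.get_obs();print(o["clock"],o["joint_pos"].round(2),o["position"],o["ft_force"].round(1),o["grip_width"])
print(go([.4645,.338,.086],Rt(84.3)),go(rw(0,.103,.28),Rt(YAW+90)))
E
```

```text
14.925 [ 0.24  0.76 -1.31  1.71  0.77  1.28  0.23] [0.46435092 0.33906559 0.08642633] [-0.1  2.5  4.9] 0.24537649321902494
[-0.001, 0.0003, 0.0004, 0.0, -0.0, 0.0] [-0.3295, 0.1246, -0.1938, 0.0, -0.1, 7.6]
```

Request:
servo_tool(
  motion=[
    [0,0,0,-0.02,0,0,0],
    [0,0,0,-0.05,0,0,0],
    [0,0,0,-0.09,0,0,0],
    [0,0,0,-0.13,0,0,0],
    [0,-0.02,0.008,-0.165,0,0,1],
    [0,-0.055,0.02,-0.19,0,0,2],
    [0,-0.095,0.036,-0.194,0,0,3],
    [0,-0.135,0.051,-0.194,0,0,4],
    [0,-0.175,0.066,-0.194,0,0,5],
    [0,-0.215,0.081,-0.194,0,0,6],
    [0,-0.255,0.096,-0.194,0,0,7],
    [0,-0.29,0.11,-0.194,0,0,7.6],
    [0,-0.318,0.12,-0.194,0,0,7.6],
    [0,-0.3295,0.1246,-0.194,0,0,7.6],
    [0,-0.3295,0.1246,-0.194,0,0,7.6],
    [0,-0.3295,0.1246,-0.194,0,0,7.6],
  ],
)

```text
clock: 16.92
position: [0.555, 0.0003, 0.2802]
ee_rot: [0.783, 0.622, 0.0, -0.0]
ft_force: [-0.0, 0.5, -3.9]
grip_width: 0.244
```

```bash
python3 - <<'E'
from h import *
o=monitor.get_obs();print(o["clock"],o["joint_pos"].round(2),o["position"],o["ft_force"].round(1),o["grip_width"])
a=np.radians(YAW)
for n in("top","scene"):
    im,d,K,E=cam(n);np.savez(n+"2.npz",im=im,d=d,K=K,E=E);W=world(d,K,E)
    q=W[...,:2]-C;X=q@[np.cos(a),np.sin(a)]*1000;Y=q@[-np.sin(a),np.cos(a)]*1000;Z=W[...,2]*1000
    m=(abs(X)<80)&(abs(Y-103)<30)&(Z>266)&(Z<282)
    print(n,m.sum(),[np.percentile(v[m],[1,50,99]).round(1) for v in(X,Y,Z)])
    b=cv2.minAreaRect(np.c_[X[m],Y[m]].astype(np.float32));print(b)
print(go(rw(0,.103,.25),Rt(YAW+90)))
E
```

```text
16.925 [ 0.97  0.49 -1.4   1.53  0.48  1.53  0.91] [5.54977851e-01 2.68272603e-04 2.80216756e-01] [-0.   0.5 -3.9] 0.2443958019107957
top 64 [array([-55.6, -48.1, -30.9]), array([ 97.4, 111.5, 118.4]), array([267.5, 273.3, 276.7])]
((-47.1502685546875, 112.57498168945312), (31.666032791137695, 16.162548065185547), 38.328792572021484)
scene 152 [array([-54.2,  31.3,  55.5]), array([ 86.7, 101.8, 118.3]), array([266.8, 274.2, 281.5])]
((0.5979423522949219, 102.60726928710938), (112.22602844238281, 32.112388610839844), 0.15078094601631165)
[-0.0011, 0.0007, 0.0302, 0.0, 0.0, 0.2]
```

Request:
servo_tool(
  motion=[
    [0,-0.0008,0.0005,0.012,0,0,0.2],
    [0,-0.0008,0.0005,0.03,0,0,0.2],
    [0,-0.0008,0.0005,0.045,0,0,0.2],
    [0,-0.0008,0.0005,0.06,0,0,0.2],
    [0,-0.0008,0.0005,0.07,0,0,0.2],
    [0,-0.0008,0.0005,0.08,0,0,0.2],
    [0,-0.0008,0.0005,0.088,0,0,0.2],
    [0,-0.0008,0.0005,0.096,0,0,0.2],
    [0,-0.0008,0.0005,0.104,0,0,0.2],
    [0,-0.0008,0.0005,0.104,0,0,0.2],
  ],
)

```text
clock: 18.27
position: [0.5552, -0.0026, 0.1749]
ee_rot: [0.785, 0.619, -0.001, -0.0]
ft_force: [-2.1, 0.2, -5.3]
grip_width: 0.245
```

```bash
python3 - <<'E'
from h import *
o=monitor.get_obs();print(o["joint_pos"].round(2),o["position"],o["ft_force"].round(1),o["torque"].round(2)); R=Rn.from_quat(o["ee_rot"]);print(R.as_euler("xyz",degrees=True).round(2),go(rw(0,.103,.176),Rt(YAW+90)))
E
```

```text
[ 0.93  0.57 -1.33  1.68  0.56  1.35  0.85] [ 0.55515252 -0.00262243  0.17493565] [-2.1  0.2 -5.3] [ 0.22  0.83 -0.03]
[-1.7991e+02  3.0000e-02  7.6530e+01] [0.0014, 0.0001, -0.0011, -0.1, 0.0, -0.2]
```

Request:
servo_tool(
  motion=[
    [0,0.0012,0,0.0,0,0,-0.2],
    [0,0.0012,0,0.005,0,0,-0.2],
    [0,0.0012,0,0.01,0,0,-0.2],
    [0,0.0012,0,0.015,0,0,-0.2],
    [0,0.0012,0,0.02,0,0,-0.2],
    [0,0.0012,0,0.025,0,0,-0.2],
    [0,0.0012,0,0.03,0,0,-0.2],
    [0,0.0012,0,0.03,0,0,-0.2],
  ],
)

```text
clock: 19.27
position: [0.5558, -0.0014, 0.1453]
ee_rot: [0.784, 0.621, -0.0, -0.0]
ft_force: [-2.2, 0.9, -5.7]
grip_width: 0.244
```

```bash
python3 - <<'E'
from h import *
o=monitor.get_obs();print(o["joint_pos"].round(2),o["position"],o["ft_force"].round(1),o["torque"].round(2)); R=Rn.from_quat(o["ee_rot"]);print(R.as_euler("xyz",degrees=True).round(2),go(rw(0,.103,.146),Rt(YAW+90)))
E
```

```text
[ 0.91  0.59 -1.3   1.71  0.59  1.31  0.83] [ 0.55576814 -0.00138308  0.14533665] [-2.2  0.9 -5.7] [ 0.23  0.78 -0.04]
[-1.7996e+02  1.0000e-02  7.6720e+01] [0.0001, -0.0002, -0.0007, -0.0, 0.0, 0.0]
```

Request:
servo_tool(
  motion=[
    [0,0,0,0.006,0,0,0],
    [0,0,0,0.012,0,0,0],
    [0,0,0,0.018,0,0,0],
    [0,0,0,0.024,0,0,0],
    [0,0,0,0.03,0,0,0],
    [0,0,0,0.035,0,0,0],
    [0,0,0,0.039,0,0,0],
    [0,0,0,0.043,0,0,0],
    [0,0,0,0.046,0,0,0],
    [0,0,0,0.048,0,0,0],
    [0,0,0,0.048,0,0,0],
  ],
)

```text
clock: 20.65
position: [0.5567, -0.0014, 0.0984]
ee_rot: [0.784, 0.62, 0.001, 0.001]
ft_force: [0.3, -0.4, -0.0]
grip_width: 0.24
```

```bash
cat > l.py <<'E'
from h import *
o=monitor.get_obs();print(o["clock"],o["position"],o["ft_force"].round(1),o["torque"].round(2)); print(go(rw(0,.103,.098),Rt(YAW+90)))
a=np.radians(YAW)
for n in("top","scene"):
    im,d,K,E=cam(n);np.savez(n+"3.npz",im=im,d=d,K=K,E=E);W=world(d,K,E)
    q=W[...,:2]-C;X=q@[np.cos(a),np.sin(a)]*1000;Y=q@[-np.sin(a),np.cos(a)]*1000;Z=W[...,2]*1000
    for nm,y in(("in",57),("out",103)):
        m=(X>40)&(X<100)&(abs(Y-y)<9)&(Z>120)&(Z<142);print(n,"latch",nm,m.sum(),np.percentile(X[m],[5,50,95]).round(1) if m.any() else 0)
    for x0,x1 in((-50,-28),(28,46)):
        m=(X>x0)&(X<x1)&(abs(Y-103)<12)&(Z<115)&(Z>60); print(n,"modtop",x0,m.sum(),np.median(Z[m]).round(1) if m.any() else 0)
E
python3 l.py
```

```text
20.65 [ 0.55674293 -0.00143697  0.09839978] [ 0.3 -0.4 -0. ] [-0.1  -0.02 -0.01]
[-0.0001, -0.0012, 0.0004, 0.1, -0.0, 0.0]
top latch in 0 0
top latch out 0 0
top modtop -50 45 92.4
top modtop 28 0 0
scene latch in 39 [65.  78.8 89.7]
scene latch out 39 [64.7 79.4 92.1]
scene modtop -50 2 94.5
scene modtop 28 22 94.1
```

Request:
servo_tool(
  motion=[
    [0,0,0,0.002,0,0,0],
    [0,0,0,0.004,0,0,0],
    [0,0,0,0.004,0,0,0],
  ],
)

```text
clock: 21.12
position: [0.5574, -0.0002, 0.0979]
ee_rot: [0.784, 0.621, 0.001, 0.001]
ft_force: [-12.8, -0.8, 37.9]
grip_width: 0.242
```

Request:
servo_tool(
  motion=[
    [0,0,0,-0.003,0,0,0],
    [0,0,0,-0.0035,0,0,0],
    [0.3,0,0,-0.0035,0,0,0],
    [0.7,0,0,-0.0035,0,0,0],
    [0.7,0,0,-0.0035,0,0,0],
    [0.7,0,0,-0.02,0,0,0],
    [0.7,0,0,-0.05,0,0,0],
    [0.7,0,0,-0.09,0,0,0],
    [0.7,0,0,-0.14,0,0,0],
    [0.7,-0.02,0,-0.17,0,0,0],
    [0.7,0.03,0,-0.18,0,0,0],
    [0.7,0.08,0,-0.18,0,0,0],
    [0.7,0.13,-0.02,-0.18,0,0,0],
    [0.7,0.18,-0.04,-0.18,0,0,0],
    [0.7,0.22,-0.05,-0.18,0,0,0],
    [0.7,0.22,-0.05,-0.18,0,0,0],
  ],
)

```text
clock: 23.12
position: [0.5561, 0.2288, 0.2753]
ee_rot: [0.782, 0.623, 0.001, -0.001]
ft_force: [0.4, -0.4, -0.3]
grip_width: 0.7
```

```bash
cat >> l.py <<'E'
    m=(abs(X)<62)&(abs(Y-103)<25)&(Z>116)&(Z<132)&(abs(X)<35);print(n,"block",m.sum(),[np.percentile(v[m],[3,50,97]).round(1) for v in(X,Y,Z)])
    m=(X>-120)&(X<-70)&(Y<-70)&(Y>-130)&(Z>80);print(n,"handle",m.sum(),[np.percentile(v[m],[2,50,98]).round(1) for v in(X,Y,Z)])
    if n=="top": A=cv2.resize(im[130:225,300:420],(500,396),interpolation=cv2.INTER_CUBIC)
    else: cv2.imwrite("pics/final.png",np.hstack([A[:, :390],cv2.resize(im[180:256,260:340],(400,396),interpolation=cv2.INTER_CUBIC)]))
E
python3 l.py
```

```text
23.125 [0.55606544 0.22878109 0.27532702] [ 0.4 -0.4 -0.3] [-0.02 -0.   -0.01]
[-0.2247, 0.0508, 0.1769, 0.0, -0.1, 0.4]
top latch in 75 [60.3 74.  89.8]
top latch out 79 [61.  74.1 89.4]
top modtop -50 64 92.4
top modtop 28 51 91.6
top block 121 [array([-27.4,  -2. ,  18.9]), array([ 91.7, 102.4, 125.4]), array([116.9, 125.2, 128.3])]
top handle 94 [array([-110.1,  -91.4,  -71.3]), array([-112.1, -103.3,  -95.4]), array([103.4, 110.8, 114.6])]
scene latch in 41 [66.  77.  89.5]
scene latch out 42 [63.6 79.5 90.7]
scene modtop -50 19 93.3
scene modtop 28 21 95.1
scene block 73 [array([-20.3,   2.1,  21.9]), array([ 91.5, 102.4, 123.2]), array([118.9, 126. , 130.4])]
scene handle 56 [array([-112.6,  -91.9,  -71.7]), array([-112.9, -102.9,  -94.8]), array([100.4, 111.4, 120.3])]
```

View pics/final.png

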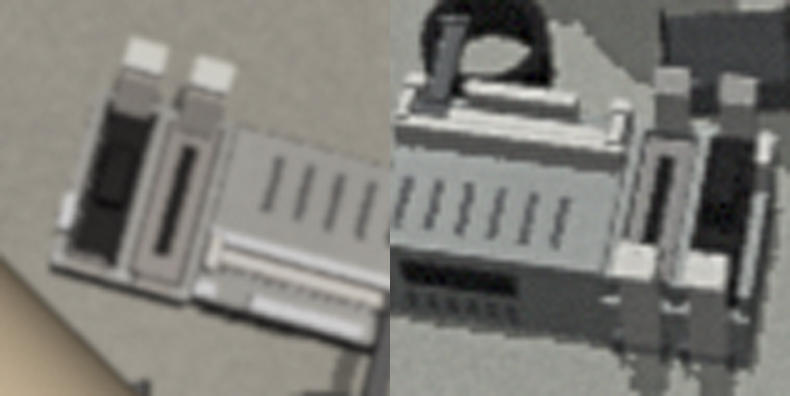

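The picture shows the module level in the outer slot, at about (105,190) in the left half. Both latch heads line up, at about (145,55) and (215,75). The handle is down at the far end of the rail, at about (440,60) in the right half. I'm handing in.

```bash
python3 -c "
from h import *
print(ticket.hand_in())"
```

```text
the job is handed in; nothing more can be done
None
```

I parked the guard bolt open, seated the black module in the empty outer slot, let go, moved the arm clear and handed the job in at about 23 s of the 54 s allowed. `hand_in()` reports no verdict, so success rests on these last checks:

- **Bolt:** the handle slid about 105 mm along the rail. Its top is at about 110 mm, the same as when it lay level at the start, so it is down in the open notch.
- **Module:** the body's top reads about 92 mm in the top camera, and the grip block's top 125–126 mm against 126 mm expected. A final push met 38 N against the floor, so it is fully home.
- **Latches:** the outer latch stands level with the untouched inner one in both cameras, within about 2.5 mm. I take both as closed.
- **Contact:** the arm is clear and the wrist force reads about zero.

One disagreement: the scene camera puts the module's top at 93–95 mm, 1–3 mm higher than the top camera. Most of that matches its bias on other surfaces, and it is within the 4 mm limit.

I did not measure the bystanders again at the end. The moves were planned clear of them, and the ones visible in the last pictures look unmoved.

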